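Gauge a bearing ball while holding its carrier

TASK

Pick up the ball carrier by its upright handle block and bring it under the gauge without letting the loose ball leave its pocket, then raise it so that the ball lifts the gauge's sprung foot by about 10 mm, half of its travel, never up against its top stop. Finish while still holding the carrier there in the gripper, level and still, with only the ball touching the gauge's foot and nothing else carrying the carrier. Leave the other things on the bench where they are.

Things in the scene. Friction and masses are not known exactly. Their poses are not given: they have to be found in the camera images.
- carrier: Loose ball carrier, about 0.22 kg: flat aluminium plate 180 x 64 x 6 mm with a black upright handle block at one end and a low round pocket with the ball at the other. Origin: centre of the plate's underside. x runs along the plate from the handle to the pocket, z up. The centre of mass lies about 30 mm from the origin towards the handle.
- carrier_handle (a point): Point to grip, inside the handle block: 60 mm from the carrier's origin along its -x, 33 mm above the plate's underside. The block is 18 mm along the carrier's x, 30 mm along its y, and stands from the plate's top (6 mm) to 51 mm above the underside; it may be gripped either way.
- carrier_pocket (a point): Centre of the pocket's floor (the plate's top, 6 mm above the underside), 60 mm from the origin along the carrier's +x, 120 mm from the handle. The pocket is a raised ring, inner diameter 26 mm, outer 36 mm, rim 4 mm above its floor. The ball can roll about 4 mm inside it and climbs out of it at a tilt of about 45 degrees.
- ball_center (a point): Centre of the loose steel ball, 25 mm in diameter, 64 g, that starts in the pocket. Sitting there, its centre is 18.5 mm and its top 31 mm above the plate's underside.
- gauge: Fixed height gauge: grey base plate 150 x 80 x 14 mm, column 22 mm thick, 276 mm high, and an arm (195 to 217 mm high) holding the sprung plunger above the base. Origin: on the bench top straight below the foot. x points back to the column, whose axis is 90 mm behind the foot; the base reaches 30 mm in front of the foot. z up. The open side is its -x.
- gauge_foot (a point): Centre of the flat underside of the gauge's foot, a steel disc 18 mm in diameter and 6 mm thick; at rest it hangs 150 mm above the bench top, with the arm's fixed sleeve (26 mm in diameter) starting 188 mm above the bench.
- plunger (a joint): Rise of the sprung foot in m: 0 at rest, 0.020 at the top stop. A spring pushes it down with about 1.5 N at rest and 2.7 N at the top, and it falls back when the ball leaves it. A brass pointer on its stem shows the rise on a scale plate above the arm: five ticks 5 mm apart, the lowest at 0.
- eraser: Bystander: cream eraser block 20 x 45 x 14 mm, loose. Origin: centre of its underside.
- bottle_white: Bystander: white bottle with a cap, diameter 45, 96 mm high, loose. Origin: centre of its underside. Just to its left the curved wooden partition between the two benches runs front to back, low in front and rising towards the back; a gripper coming over from the left clears it with the TCP 0.42 m above the bench, 0.45 m from the base axis.
- jar_glass: Bystander: glass jar, diameter 49, 52 mm high, loose. Origin: centre of its underside.

How it is judged:
By the outcome, as a careful person would: the job done as asked, in the order asked, and still so for the second after the job is handed in, while the arm keeps its last pose, push and grip.
It also fails if it takes over 58 s, if anything falls off the work surface, if the arm or the gripper's body presses on something with over 40 N, if the wrist force passes 120 N, or if a joint passes its speed limit or range.

ROBOT

A 7-joint arm with a two-finger parallel gripper is mounted at the origin on a cart in front of the work surface, level with it; the furniture and walls round the work are solid. World frame = base frame: x ahead of the robot, y to its left, z up, the work surface at z = 0. Lengths are in m, angles in rad, forces in N, time in s.
With the tool pointing down it reaches from about 0.425 to 0.925 m from the base axis. Payload 6.8 kg.
Tool frame: the origin (TCP) lies between the finger pads, 19 mm behind the fingertips; this is the grasp point; z points along the fingers, y is the line along which they close (so a half turn about z gives the same grasp; the last joint's range is limited). The gripper opens to 85 mm and grips with 20 to 120 N. Pads are 22 mm wide; open, the fingers measure 114 mm over their backs; the gripper's body (76 mm by 85 mm) begins 54 mm behind the grasp point. The pads swing forward as they close: fully open they stand 13 mm farther back than shut.
Start: joints at [1.176, 0.477, 0.022, 1.555, -0.011, 1.109, -0.083], TCP at [0.191, -0.647, 0.25] pointing down, gripper open.
Joint ranges: [-2.96, 2.96], [-0.34, 2.1], [-1.41, 1.46], [0.24, 2.44], [-1.37, 4.51], [0.17, 1.92], [-2.96, 2.96]. Speed limits (rad/s): [2.39, 2.39, 3.14, 3.14, 3.14, 3.14, 3.14].

INTERFACE

Orientations are given as a unit quaternion [w, x, y, z].
In Python, from cell import env, kinematics, monitor, cams, spot_in, mark_of gives the robot as it stands. Calls block until the motion is done:
- env.reach(position, orientation): joint-space move of the TCP to a pose.
- env.movel(position, velocity=0.15, rot=None, stop_force=None): straight line of the TCP; rot=None keeps the orientation; velocity is the mean speed in m/s. With stop_force (N) it stops when the force on the tool has changed by that much, and returns True; else False.
- env.goto_joints(angles): joint-space move.
- env.grip(opening, f_grip=None): finger opening in m; f_grip is the grip in N (None keeps the last); returns when the fingers have stopped.
- env.dwell(seconds).
- kinematics.inverse_kinematics(position, orientation): joint angles nearest the present ones, or None.
- monitor.get_state(): the state.
- cams.camera(name): name is "scene" or "top" or "wrist"; returns (picture, depth): 480x640x3 uint8, blue, green, red; 480x640 float32, m along the optical axis (not along the pixel's ray), 0 where there is no reading.
- cams.calibration(name): a dict with "fx", "fy", "cx", "cy" (pixels), "k1" (the pictures are not rectified: a ray, as slopes to the right and down, at radius r is drawn at 1 + k1 r^2 times it, then the intrinsics apply), "rvec" (rotation vector, rad) and "tvec" (3), from world to camera coordinates, as OpenCV has them. Camera axes: x right, y down, z forward; pixel columns grow to the right and rows downward; lengths in m; the calibration is good to about 2 mm. A picture is of the moment at which its call begins: read the wrist's pose just before it. calibration takes no time and is no camera call; for the wrist camera it gives the pose at the moment of the call.
A pose or a line that the arm cannot do raises env.PlanningError and nothing moves.
- env.job_done(): hands the job in; it is judged then, once.
Trained networks look in the newest picture that a camera, given by its name, has taken for a name from the list of things; names that differ only in an ending like _2 or _b are one class to them, and where a whole thing is asked for, a point or a joint stands for the part that bears it (a point fixed in the world has none). Each returns a list of dicts, best first, with "score" (0 to 1); they miss things now and then, are a little off and sometimes report something else, mostly with a low value. They report only what shows in the picture. A call takes as long as a camera call.
- spot_in(query, camera): "at" ([x, y, z] in m, in the coordinates of the camera as it stood for that picture, good to about 4 mm: the middle of the surface that is visible of it).
- mark_of(query, camera): "at" ([x, y, z] in m, in the coordinates of the camera as it stood for that picture, good to about 4 mm: a listed point, or the origin of a listed thing).
The state is a dict: "time": time; "qpos": joint angles; "joint_velocities": joint speeds; "joint_torque": joint torques, N m; "tcp_pos": TCP position; "orientation": TCP orientation; "force": force on the tool from outside, world axes, zero at the start; "torque": the same for the moment, N m; "opening": finger opening in m; "gripper_force": force on a finger pad.
Only numpy, scipy, OpenCV 4.12 (cv2) and the standard library are available. Lean on these libraries where they do the work, as an engineer would, in place of code of your own. Each camera call takes 0.05 s, during which the arm holds its last target. There are 200 camera calls.

## Working session

There is one attempt and no reset: what is moved stays moved. The work goes in short steps, each a Python script; the robot and the scene stay as the last script left them, time stands still between calls to the robot, and variables do not carry over. Pictures are saved under pics/ and viewed, at most 10 in all, crops included, and the job is handed in when it is done.

```bash
ls; mkdir -p pics; cat > h.py <<'E'
import numpy as np, cv2
from cell import env, kinematics, monitor, cams, spot_in, mark_of
from scipy.spatial.transform import Rotation as R
def cal(n):
    c=cams.calibration(n); return c,R.from_rotvec(np.ravel(c["rvec"])).as_matrix(),np.ravel(c["tvec"])
def w(n,p,c=None):
    c,Rm,t=c or cal(n); return Rm.T@(np.array(p)-t)
def look(n,q,f=mark_of,k=2):
    C=cal(n)
    return [(round(d["score"],2),w(n,d["at"],C).round(4)) for d in f(q,n)[:k]]
def quat(yaw): # tool down, tool y axis (closing) rotated by yaw
    q=(R.from_euler('z',yaw)*R.from_euler('x',np.pi)).as_quat(); return [q[3],q[0],q[1],q[2]]
E
python3 - <<'E'
from h import *
for n in ("scene","top"):
    p,d=cams.camera(n); cv2.imwrite(f"pics/{n}0.png",p)
    c,Rm,t=cal(n); print(n,(-Rm.T@t).round(3),Rm[2].round(2))
    for q in ("carrier","carrier_handle","carrier_pocket","ball_center","gauge","gauge_foot","eraser","bottle_white","jar_glass"):
        print(q,look(n,q))
s=monitor.get_state(); print(s["time"],s["orientation"],s["tcp_pos"],s["qpos"],s["opening"])
E
```

```text
cell.py
pics
scene [-0.01   0.287  0.497] [ 0.67 -0.58 -0.46]
carrier [(0.9, array([ 0.5657, -0.3361, -0.001 ]))]
carrier_handle [(0.74, array([ 0.5119, -0.3128,  0.0368]))]
carrier_pocket [(0.81, array([ 0.62  , -0.3576,  0.0047])), (0.46, array([ 0.4595, -0.163 ,  0.0008]))]
ball_center [(0.61, array([ 0.6231, -0.3563,  0.0173]))]
gauge [(0.74, array([ 0.6019, -0.1155,  0.0043]))]
gauge_foot []
eraser [(0.64, array([ 0.4567, -0.1611,  0.0044]))]
bottle_white []
jar_glass []
top [ 0.483 -0.222  1.142] [ 0.05  0.   -1.  ]
carrier [(0.82, array([ 0.5667, -0.3395,  0.0043]))]
carrier_handle [(0.65, array([ 0.5115, -0.3149,  0.0352]))]
carrier_pocket [(0.75, array([ 0.6205, -0.3577,  0.0042]))]
ball_center [(0.52, array([ 0.623 , -0.3515,  0.0177]))]
gauge [(0.75, array([ 0.6108, -0.1137,  0.0023]))]
gauge_foot [(0.53, array([ 0.6073, -0.116 ,  0.147 ]))]
eraser [(0.77, array([ 0.4545, -0.1623, -0.001 ]))]
bottle_white [(0.72, array([ 0.5126, -0.319 ,  0.0353])), (0.59, array([ 0.5396,  0.0024, -0.0008]))]
jar_glass [(0.95, array([ 0.4637, -0.0053, -0.0008]))]
1.0 [-2.12147917e-05  9.89735907e-01  1.42908477e-01  1.46626628e-05] [ 0.19097668 -0.64741459  0.24999694] [ 1.17587687  0.47700309  0.02238469  1.55542029 -0.01151984  1.10933248
 -0.08310404] 0.085612061937907
```

View pics/scene0.png

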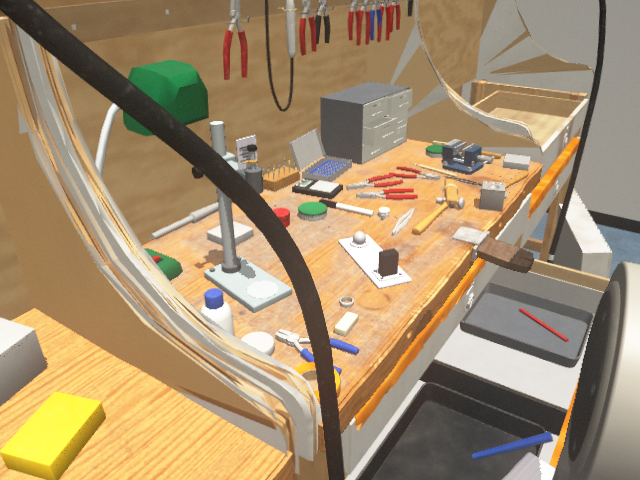

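View pics/top0.png

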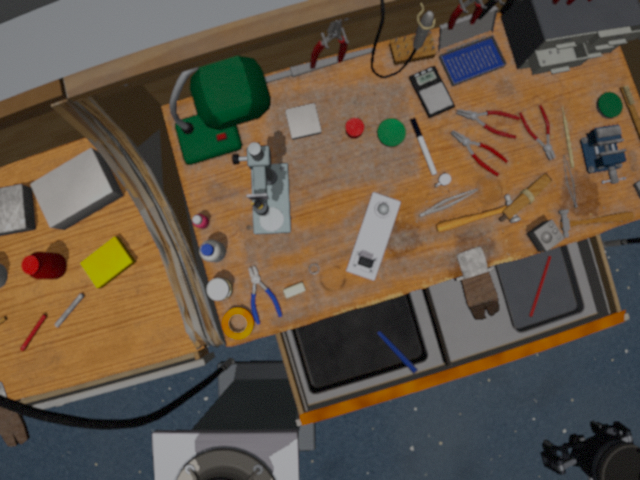

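The scene view shows the carrier (375,260, handle nearest the robot) and the gauge (base at 250,285) with its open side facing the robot. In the top view the carrier is at (373,236) and the gauge base at (270,200). The bottle (210,250), jar (218,290) and eraser (293,290) are close by. Next I'll measure yaws from depth.

```bash
cat >> h.py <<'E'
def cloud(n):
    C=cal(n); p,d=cams.camera(n); c,Rm,t=C
    K=np.array([[c["fx"],0,c["cx"]],[0,c["fy"],c["cy"]],[0,0,1]])
    v,u=np.mgrid[0:480,0:640]
    s=cv2.undistortPoints(np.stack([u,v],-1).reshape(-1,1,2).astype(np.float64),K,np.array([c["k1"],0,0,0,0.])).reshape(480,640,2)
    P=np.dstack([s*d[...,None],d]); W=(P-t)@Rm
    W[d<=0]=np.nan
    return p,W
def sel(W,lo,hi):
    return np.all((W>lo)&(W<hi),-1)
E
python3 - <<'E'
from h import *
for n in ("top","scene"):
    p,W=cloud(n); print(n)
    b=W[sel(W,[.5,-.22,-.01],[.78,-.03,.005])]; print("bench z",np.median(b[:,2]))
    for nm,lo,hi in (("base",[.5,-.19,.009],[.76,-.045,.02]),("plate",[.44,-.42,.003],[.68,-.26,.0105]),("handle",[.47,-.36,.044],[.56,-.27,.06]),("ball",[.58,-.40,.022],[.67,-.32,.04])):
        q=W[sel(W,lo,hi)]
        r=cv2.minAreaRect(q[:,:2].astype(np.float32)*1000); print(nm,len(q),np.round(q.mean(0),4),[np.round(x,1) for x in r])
    for lo,hi in ((.03,.10),(.1,.18),(.225,.27),(.195,.225),(.13,.19)):
        q=W[sel(W,[.5,-.2,lo],[.78,-.04,hi])]
        print("gauge z",lo,hi,len(q),np.round(np.median(q,0),4),np.round(q.min(0),3) if len(q) else 0,np.round(q.max(0),3) if len(q) else 0)
E
```

```text
top
bench z -0.0004408537744877278
base 1654 [ 0.6368 -0.1268  0.0137] [array([ 634.7, -110.3]), array([260.1, 105.1]), np.float64(5.0)]
plate 2349 [ 0.5639 -0.3356  0.0059] [array([ 560.6, -339.9]), array([237.8, 159.3]), np.float64(0.2)]
handle 130 [ 0.5106 -0.3135  0.0505] [array([ 510.8, -313.6]), array([29.7, 17.7]), np.float64(69.7)]
ball 94 [ 0.6228 -0.355   0.0279] [array([ 622.7, -356. ]), array([21.4, 21.9]), np.float64(86.0)]
gauge z 0.03 0.1 60 [ 0.689  -0.123   0.0604] [ 0.685 -0.128  0.031] [ 0.779 -0.042  0.098]
gauge z 0.1 0.18 30 [ 0.688  -0.124   0.1224] [ 0.599 -0.127  0.1  ] [ 0.694 -0.116  0.157]
gauge z 0.225 0.27 301 [ 0.6192 -0.12    0.2517] [ 0.596 -0.143  0.225] [ 0.776 -0.099  0.27 ]
gauge z 0.195 0.225 908 [ 0.672  -0.1185  0.2171] [ 0.595 -0.137  0.195] [ 0.714 -0.068  0.225]
gauge z 0.13 0.19 15 [ 0.6047 -0.1242  0.1533] [ 0.599 -0.136  0.131] [ 0.692 -0.116  0.189]
scene
bench z 0.0005828969894485893
base 2264 [ 0.6369 -0.1116  0.0145] [array([ 633.3, -108.8]), array([261.6, 106.5]), np.float64(4.6)]
plate 1392 [ 0.5587 -0.3259  0.0069] [array([ 562. , -337.4]), array([154.7, 222.9]), np.float64(89.3)]
handle 165 [ 0.5075 -0.3113  0.0498] [array([ 509.8, -313.9]), array([31.3, 20.9]), np.float64(69.4)]
ball 81 [ 0.6193 -0.3523  0.0273] [array([ 619.8, -353.3]), array([22.9, 18.2]), np.float64(44.9)]
gauge z 0.03 0.1 469 [ 0.6897 -0.1101  0.0656] [ 0.684 -0.126  0.03 ] [ 0.777 -0.041  0.1  ]
gauge z 0.1 0.18 454 [ 0.6901 -0.1091  0.131 ] [ 0.683 -0.126  0.1  ] [ 0.705 -0.103  0.171]
gauge z 0.225 0.27 1011 [ 0.6201 -0.1126  0.2507] [ 0.6   -0.141  0.225] [ 0.768 -0.086  0.27 ]
gauge z 0.195 0.225 652 [ 0.6138 -0.1123  0.216 ] [ 0.592 -0.134  0.195] [ 0.705 -0.067  0.225]
gauge z 0.13 0.19 237 [ 0.6905 -0.1084  0.1458] [ 0.596 -0.125  0.13 ] [ 0.705 -0.103  0.19 ]
```

```bash
python3 - <<'E'
from h import *
from scipy.optimize import least_squares
for n in ("top","scene"):
    p,W=cloud(n); print(n)
    for nm,lo,hi in (("base",[.5,-.19,.010],[.76,-.045,.018]),("plate",[.44,-.42,.003],[.68,-.26,.0105])):
        m=sel(W,lo,hi).astype(np.uint8); k,L,st,_=cv2.connectedComponentsWithStats(cv2.morphologyEx(m,cv2.MORPH_OPEN,np.ones((3,3))),connectivity=4)
        i=1+st[1:,4].argmax(); q=W[L==i]
        r=cv2.minAreaRect(q[:,:2].astype(np.float32)*1000); print(nm,len(q),[np.round(x,1) for x in r], st[i])
    q=W[sel(W,[.67,-.14,.05],[.72,-.09,.18])][:,:2]
    f=least_squares(lambda x:np.hypot(*(q-x).T)-.011,q.mean(0)+[.008,0],loss="soft_l1",f_scale=.001); print("column",len(q),f.x.round(4))
    q=W[sel(W,[.58,-.15,.190],[.65,-.09,.30])]; print("sleeve bits",len(q))
    print(look(n,"gauge_foot"),look(n,"gauge"),look(n,"plunger"))
E
```

```text
top
base 1271 [array([ 651.6, -120.1]), array([ 77.5, 148.2]), np.float64(89.9)] [ 254  164   37   70 1271]
plate 927 [array([ 565.8, -334.3]), array([64.1, 96.1]), np.float64(70.9)] [354 216  39  45 927]
column 62 [ 0.6966 -0.1163]
sleeve bits 484Traceback (most recent call last):
  File "<stdin>", line 12, in <module>
  File "h.py", line 10, in look
    return [(round(d["score"],2),w(n,d["at"],C).round(4)) for d in f(q,n)[:k]]
                                                                   ~^^^^^
ValueError: it knows: ball_center, bottle_white, carrier, carrier_handle, carrier_pocket, eraser, gauge, gauge_foot, jar_glass
```

```bash
python3 - <<'E'
from h import *
s=monitor.get_state(); print(s["time"],np.degrees(R.from_quat(np.roll(s["orientation"],-1)).as_euler('xyz')))
for y in (69.7,-110.3):
    for p,dy in (((.511,-.3135,.20),0),((.511,-.3135,.034),0),((.42,-.2,.14),20.3),((.487,-.118,.162),20.3)):
        q=kinematics.inverse_kinematics(p,quat(np.radians(y+dy))); print(y,p,None if q is None else np.round(q,2))
E
```

```text
1.25 [-1.79998904e+02  1.21252491e-03  1.64294422e+01]
69.7 (0.511, -0.3135, 0.2) [ 0.69  0.42 -0.31  1.77  0.15  0.97 -0.04]
69.7 (0.511, -0.3135, 0.034) [ 0.65  0.64 -0.27  1.87  0.26  0.66 -0.13]
69.7 (0.42, -0.2, 0.14) [ 0.7   0.32 -0.46  2.12  0.21  0.74  0.11]
69.7 (0.487, -0.118, 0.162) [ 0.55  0.35 -0.53  2.02  0.24  0.83 -0.11]
-110.3 (0.511, -0.3135, 0.2) [ 0.21  0.42  0.31  1.81 -0.15  0.94 -2.91]
-110.3 (0.511, -0.3135, 0.034) [ 0.19  0.66  0.35  1.9  -0.36  0.64 -2.73]
-110.3 (0.42, -0.2, 0.14) [ 0.2   0.29  0.12  2.15 -0.05  0.71 -2.78]
-110.3 (0.487, -0.118, 0.162) [-0.8   0.67  1.28  2.1  -0.8   0.99 -2.22]
```

```bash
python3 - <<'E'
from h import *
env.reach([.511,-.3135,.19],quat(np.radians(69.7)))
p,W=cloud("wrist"); cv2.imwrite("pics/wrist1.png",p)
q=W[sel(W,[.47,-.36,.044],[.56,-.27,.056])]; print("handle",len(q),[np.round(x,1) for x in cv2.minAreaRect(q[:,:2].astype(np.float32)*1000)],np.median(q[:,2]))
print(look("wrist","carrier_handle"),look("wrist","ball_center"))
s=monitor.get_state(); print(s["time"],s["tcp_pos"],s["force"])
E
```

```text
handle 1149 [array([ 509.1, -312.3]), array([30.1, 17.6]), np.float64(69.8)] 0.05028412503362621
[] [(0.95, array([ 0.6207, -0.3546,  0.0167]))]
3.1083 [ 0.51038335 -0.31492022  0.19005633] [-0.75661742 -0.67423868 -0.04265518]
```

View pics/wrist1.png

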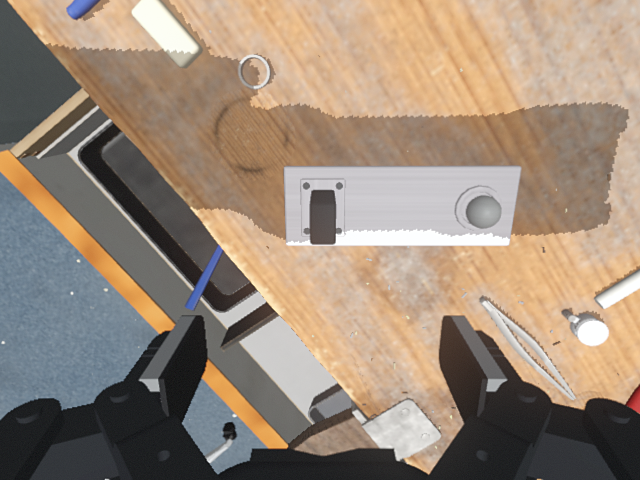

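The wrist view shows the handle block at (323,215), centred between the open fingers (about 175 and 470). The ball is at (483,211) in its pocket. I'll descend, grip and lift a little.

```bash
python3 - <<'E'
from h import *
Q=quat(np.radians(69.75))
env.movel([.5097,-.3127,.10],.15,Q)
hit=env.movel([.5097,-.3127,.034],.08,stop_force=8)
print(hit,monitor.get_state()["tcp_pos"])
if not hit:
    env.grip(.010,80); s=monitor.get_state(); print(s["opening"],s["gripper_force"],s["force"],s["tcp_pos"])
    env.movel([.5097,-.3127,.10],.06)
    env.dwell(.2); s=monitor.get_state(); print(s["opening"],s["gripper_force"],s["force"],s["torque"],s["tcp_pos"],s["time"])
    p,W=cloud("wrist"); cv2.imwrite("pics/wrist2.png",p); print(look("wrist","ball_center"),look("wrist","carrier_pocket"))
    p,W=cloud("scene"); cv2.imwrite("pics/scene2.png",cv2.resize(p[180:340,280:480],None,fx=3,fy=3)); print(look("scene","ball_center"),look("scene","carrier_pocket"))
E
```

```text
False [ 0.51010041 -0.31284692  0.03437485]
0.016871990969216922 78.96571040153503 [-0.18494685  0.17248367  3.59559703] [ 0.51006255 -0.31289495  0.03438048]
0.016856334323305435 77.95256853103638 [ 0.42280231 -0.03034972 -3.36047985] [ 0.04930838  0.17318334 -0.04363288] [ 0.50950434 -0.31258027  0.09960605] 6.9083
[(0.89, array([ 0.6202, -0.3586,  0.0863]))] [(0.78, array([ 0.6189, -0.3556,  0.0703]))]
[(0.47, array([ 0.6192, -0.356 ,  0.0809])), (0.25, array([ 0.5118, -0.3129,  0.0968]))] [(0.75, array([ 0.6226, -0.3565,  0.0708]))]
```

```bash
python3 -c "
import cv2,numpy as np
a=cv2.imread('pics/wrist2.png');b=cv2.imread('pics/scene2.png')
a=cv2.resize(a,(400,300));b=cv2.resize(b,(400,320))
cv2.imwrite('pics/c2.png',np.hstack([a,b[:300]]))"
```

```text
(no output)
```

View pics/c2.png

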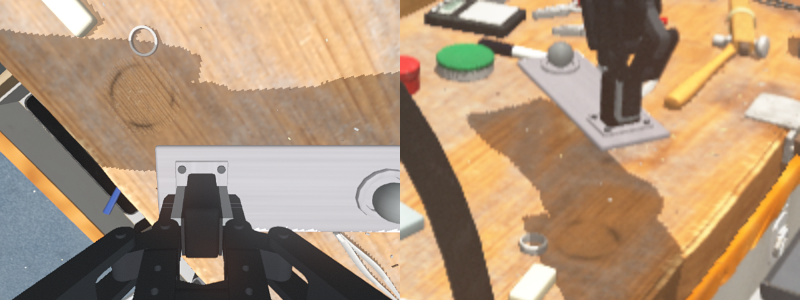

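Left (wrist): the fingers hold the block at (203,215) and the ball is in its pocket at (385,198). Right (scene): the carrier is off the bench with the ball in the pocket at (560,55). I'll check the tilt and move to the front of the gauge.

```bash
cat >> h.py <<'E'
def tilt(n,W,zc):
    """fit the plate top between handle and pocket; returns slope along/across carrier, height at the TCP axis"""
    s=monitor.get_state(); t=np.array(s["tcp_pos"]); Rt=R.from_quat(np.roll(s["orientation"],-1)).as_matrix()
    ax=Rt[:,1]*np.sign(Rt[0,1]); ay=np.array([-ax[1],ax[0],0])
    D=W-t; a,b,z=D@ax,D@ay,D[...,2]
    m=(a>.03)&(a<.095)&(abs(b)<.027)&(abs(W[...,2]-zc)<.012)
    A=np.c_[a[m],b[m],np.ones(m.sum())]; f=np.linalg.lstsq(A,W[m][:,2],rcond=None)[0]
    r=abs(W[m][:,2]-A@f)<.003; f=np.linalg.lstsq(A[r],W[m][r,2],rcond=None)[0]
    return m.sum(),np.degrees(f[:2]).round(2),f[2].round(4),t.round(4)
E
python3 - <<'E'
from h import *
z=monitor.get_state()["tcp_pos"][2]-.028
for n in("wrist","top"): print(n,tilt(n,cloud(n)[1],z))
env.movel([.44,-.119,.125],.12,quat(np.pi/2))
env.dwell(.2); z=.097
for n in("wrist","top","scene"):
    p,W=cloud(n); cv2.imwrite(f"pics/{n}3.png",p); print(n,tilt(n,W,z),look(n,"ball_center"),look(n,"gauge_foot"))
    q=W[sel(W,[.54,-.14,.109],[.59,-.09,.13])]; print(len(q))
    if len(q)>10:
        from scipy.optimize import least_squares
        f=least_squares(lambda x:np.linalg.norm(q-x,axis=1)-.0125,[.56,-.119,.11],loss="soft_l1",f_scale=.001).x; print("ball fit",f.round(4))
    q=W[sel(W,[.58,-.14,.1465],[.63,-.09,.16])]
    if len(q): print("foot disc",len(q),q.min(0).round(4),q.max(0).round(4))
print(monitor.get_state()["time"])
E
```

```text
wrist (np.int64(18066), array([-0.12,  0.05]), np.float64(0.0709), array([ 0.5097, -0.3127,  0.1   ]))
top (np.int64(103), array([ 0.23, -0.07]), np.float64(0.0706), array([ 0.5097, -0.3127,  0.1   ]))
wrist (np.int64(18011), array([-0.13,  0.07]), np.float64(0.096), array([ 0.44  , -0.1192,  0.1249])) [] []
1556
ball fit [ 0.5592 -0.1153  0.1082]
top (np.int64(567), array([-0.39,  0.27]), np.float64(0.0966), array([ 0.44 , -0.119,  0.125])) [(0.65, array([ 0.5593, -0.1136,  0.1064]))] [(0.6, array([ 0.6072, -0.1147,  0.1461]))]
123
ball fit [ 0.5605 -0.1177  0.1084]
foot disc 8 [ 0.5991 -0.1276  0.1514] [ 0.6066 -0.1161  0.1564]
scene (np.int64(239), array([-0.04, -0.35]), np.float64(0.0973), array([ 0.44 , -0.119,  0.125])) [(0.53, array([ 0.5599, -0.1143,  0.1045]))] []
42
ball fit [ 0.5596 -0.117   0.11  ]
9.8333
```

```bash
python3 -c "
import cv2,numpy as np
a=cv2.imread('pics/wrist3.png');b=cv2.imread('pics/scene3.png')
a=cv2.resize(a,(400,300));b=cv2.resize(b[100:325,140:440],(400,300))
cv2.imwrite('pics/c3.png',np.hstack([a,b]))"
```

```text
(no output)
```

View pics/c3.png

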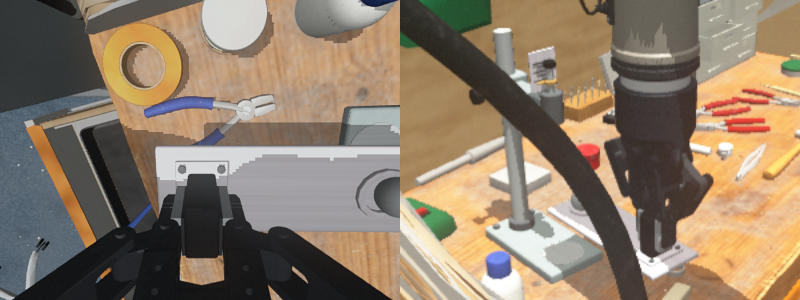

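The plate is level to about 0.1° and the ball is in its pocket at (380,192) in the wrist crop. The scene crop shows the carrier in front of the gauge base, with the dark sleeve at (551,97). I'll refine the foot position from depth, then move under it.

```bash
python3 - <<'E'
from h import *
from scipy.optimize import least_squares
for n in ("scene","top"):
    p,W=cloud(n)
    for nm,lo,hi,r in (("foot",.148,.158,.009),("sleeve",.189,.194,.013),("sleeve",.17,.20,.013),("up",.22,.24,.013)):
        m=sel(W,[.58,-.15,lo],[.635,-.085,hi]); q=W[m]
        if len(q)<5: print(n,nm,len(q)); continue
        f=least_squares(lambda x:np.hypot(*(q[:,:2]-x).T)-r,[.607,-.118],loss="soft_l1",f_scale=.001)
        print(n,nm,len(q),f.x.round(4),q.min(0).round(4),q.max(0).round(4),np.argwhere(m).mean(0).round())
env.movel([.486,-.119,.125],.06); env.dwell(.2)
for n in("top","scene","wrist"):
    p,W=cloud(n); cv2.imwrite(f"pics/{n}4.png",p); print(look(n,"ball_center"),look(n,"gauge_foot"))
s=monitor.get_state(); print(s["time"],s["tcp_pos"],s["force"])
E
python3 -c "
import cv2,numpy as np
a=cv2.imread('pics/scene4.png');b=cv2.imread('pics/top4.png')
a=cv2.resize(a[100:310,180:320],(400,600),interpolation=cv2.INTER_CUBIC);b=cv2.resize(b[130:280,220:320],(400,600),interpolation=cv2.INTER_CUBIC)
cv2.imwrite('pics/c4.png',np.hstack([a,b]))"
```

```text
scene foot 0
scene sleeve 13 [ 0.6076 -0.1154] [ 0.5935 -0.125   0.1892] [ 0.5988 -0.1134  0.1939] [191. 260.]
scene sleeve 45 [ 0.608  -0.1168] [ 0.5932 -0.1251  0.1892] [ 0.5988 -0.1103  0.1997] [189. 259.]
scene up 315 [ 0.6131 -0.1194] [ 0.5928 -0.1334  0.2201] [ 0.6229 -0.0996  0.2398] [166. 249.]
top foot 8 [ 0.6083 -0.1184] [ 0.5991 -0.1274  0.1492] [ 0.6069 -0.1159  0.1566] [214. 266.]
top sleeve 6 [ 0.608  -0.1186] [ 0.5964 -0.1316  0.1902] [ 0.6143 -0.1241  0.1935] [209. 268.]
top sleeve 14 [ 0.6086 -0.1188] [ 0.596  -0.1316  0.189 ] [ 0.6315 -0.1137  0.1989] [210. 266.]
top up 141 [ 0.6122 -0.1166] [ 0.5963 -0.1356  0.2204] [ 0.6321 -0.1017  0.2398] [205. 261.]
[(0.37, array([ 0.6099, -0.1129,  0.1109]))] [(0.55, array([ 0.6056, -0.1151,  0.1495]))]
[(0.44, array([ 0.6059, -0.1157,  0.1076]))] []
[] []
11.5 [ 0.48600088 -0.11901141  0.12502175] [ 0.09191712 -0.25371236 -3.49198791]
```

View pics/c4.png

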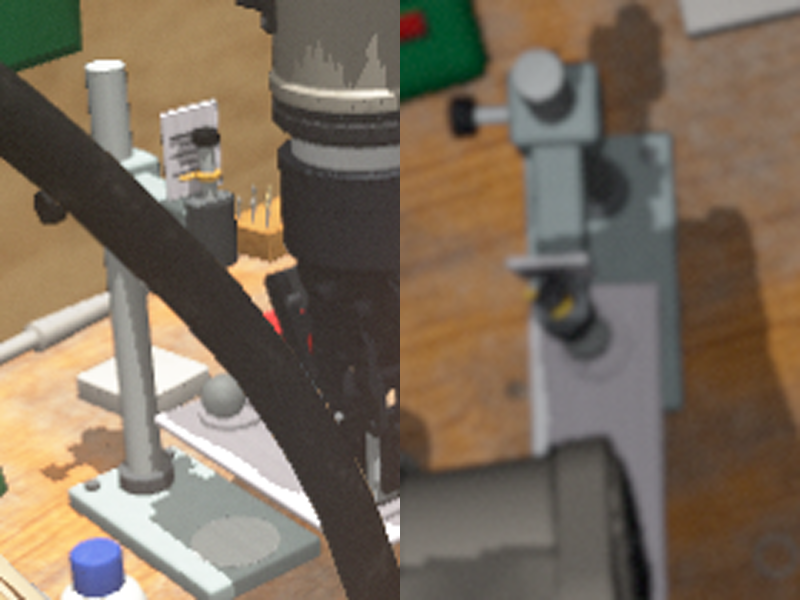

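The scene crop shows the ball in its pocket at (225,395) and the pointer at the lowest tick (200,175). The cable hides the foot. The top crop shows the sleeve and foot right over the pocket. I'll shift 2 mm in x and rise to contact.

```bash
python3 - <<'E'
from h import *
env.movel([.4878,-.119,.147],.06); env.dwell(.3)
f0=np.mean([(env.dwell(.02),monitor.get_state()["force"])[1] for _ in range(5)],0); print(f0.round(2))
for z in (.150,.152,.153,.154,.155,.157):
    env.movel([.4878,-.119,z],.02); env.dwell(.1)
    s=monitor.get_state(); print(z,s["tcp_pos"][2].round(4),(s["force"]-f0).round(2),s["torque"].round(3),round(s["time"],1))
    if f0[2]-s["force"][2]>4: break
p,W=cloud("scene"); cv2.imwrite("pics/scene5.png",p)
E
python3 -c "
import cv2,numpy as np
f=lambda i,s:cv2.resize(cv2.imread(f'pics/scene{i}.png')[s],(400,600),interpolation=cv2.INTER_CUBIC)
s=np.s_[125:200,225:275]
cv2.imwrite('pics/c5.png',np.hstack([f(4,s),f(5,s)]))"
```

```text
[ 0.34  0.02 -3.29]
0.15 0.1501 [-0.43 -0.74 -0.14] [ 0.006  0.165 -0.002] 12.8
0.152 0.152 [ 0.2  -0.99 -0.11] [ 0.029  0.134 -0.043] 13.2
0.153 0.153 [-0.44 -0.21 -0.7 ] [-0.032  0.181  0.021] 13.5
0.154 0.1539 [-0.28  0.4  -0.39] [-0.004  0.223  0.019] 13.8
0.155 0.1548 [-1.21  0.02 -1.83] [-0.013  0.41   0.052] 14.2
0.157 0.157 [-0.71 -0.02 -2.3 ] [-0.049  0.374  0.007] 14.6
```

View pics/c5.png

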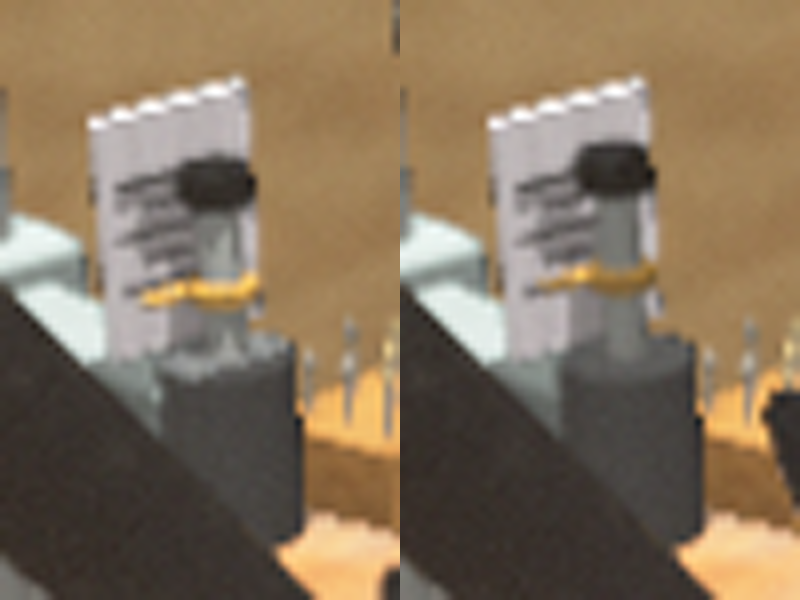

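Rising moved the pointer up about 15 px in these 8x crops (298→283), roughly 3 mm, so contact was near TCP z = 0.154. That matches the expected 0.1535. I'll rise to the 10 mm mark.

```bash
python3 - <<'E'
from h import *
env.movel([.4878,-.119,.1637],.02); env.dwell(.5)
s=monitor.get_state(); print(s["tcp_pos"].round(4),s["force"].round(2),s["torque"].round(3),s["opening"],s["gripper_force"],round(s["time"],1))
p,W=cloud("scene"); cv2.imwrite("pics/scene6.png",p); print(look("scene","ball_center"))
# subpixel rise of the knob against earlier pictures
def sh(i,j):
    a,b=(cv2.imread(f"pics/scene{k}.png") for k in (i,j))
    T=a[142:153,244:260]; r=cv2.matchTemplate(cv2.resize(b[120:165,238:266],None,fx=8,fy=8,interpolation=3),cv2.resize(T,None,fx=8,fy=8,interpolation=3),5)
    l=cv2.minMaxLoc(r); return l[1],np.array(l[3])/8+[238-244,120-142]
print(sh(4,5),sh(4,6))
c,Rm,t=cal("scene")
K=np.array([[c["fx"],0,c["cx"]],[0,c["fy"],c["cy"]],[0,0,1]])
pr=lambda z:cv2.projectPoints(np.array([[.6078,-.118,z]]),c["rvec"],c["tvec"],K,np.array([c["k1"],0,0,0.]))[0].ravel()
print("px per 10 mm",pr(.26)-pr(.25))
for n in("top","scene"): print(n,tilt(n,cloud(n)[1],s["tcp_pos"][2]-.0287))
w_=cloud("wrist"); print("wrist",tilt("wrist",w_[1],s["tcp_pos"][2]-.0287))
f=lambda i,s,z:cv2.resize(cv2.imread(f'pics/scene{i}.png')[s],z,interpolation=cv2.INTER_CUBIC)
cv2.imwrite('pics/c6.png',np.hstack([f(6,np.s_[125:200,225:275],(400,600)),f(6,np.s_[130:280,200:300],(400,600))]))
E
```

```text
[ 0.4877 -0.119   0.1637] [ 0.7   0.04 -6.38] [-0.038  0.46  -0.031] 0.01698809337063254 78.07073593139648 15.6
[]
(0.9399434924125671, array([ 0., -2.])) (0.8637009263038635, array([ 0., -6.]))
px per 10 mm [-0.47277066 -6.6683391 ]
top (np.int64(423), array([-0.78, -0.08]), np.float64(0.1353), array([ 0.4878, -0.119 ,  0.1637]))
scene (np.int64(133), array([ 0.2 , -0.15]), np.float64(0.1355), array([ 0.4877, -0.119 ,  0.1637]))
wrist (np.int64(17932), array([-0.25,  0.06]), np.float64(0.1347), array([ 0.4877, -0.119 ,  0.1637]))
```

View pics/c6.png

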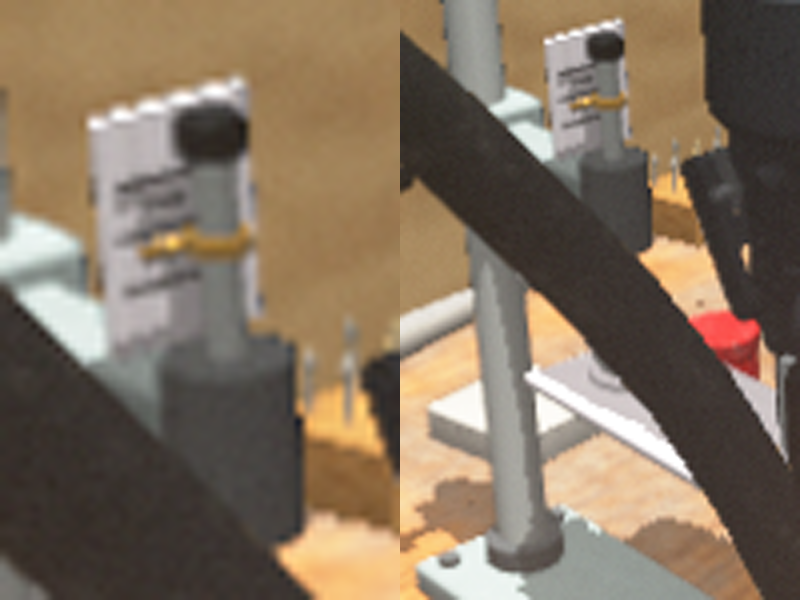

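The pointer now sits at the middle tick, having risen about 50 px at 8x, or 9.4 mm. The ring is still visible at (605,375), and the plate is level to 0.25°. I'll trim up 0.4 mm, check for creep and hand in.

```bash
python3 - <<'E'
from h import *
env.movel([.4878,-.119,.1641],.01)
for _ in range(2):
    env.dwell(.7); s=monitor.get_state(); print(s["tcp_pos"].round(4),s["force"].round(2),tilt("wrist",cloud("wrist")[1],.1354)[1:3],abs(s["joint_velocities"]).max().round(4),round(s["time"],1))
print(env.job_done())
E
```

```text
[ 0.4878 -0.119   0.1641] [ 0.58  0.09 -5.94] (array([-0.22,  0.06]), np.float64(0.1351)) 0.003 16.8
[ 0.4878 -0.119   0.1641] [-0.35 -0.54 -5.48] (array([-0.26,  0.06]), np.float64(0.1351)) 0.0014 17.5
the job is handed in; nothing more can be done
None
```

I handed the job in at about 17.5 s with the carrier gripped and still, level to about 0.25°, and the gauge foot raised about 10 mm by pointer and arm height (the cable hides the ball–foot contact itself from the camera).

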